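# Release the dead-man brake of a clinic equipment trolley

## Task

Get the equipment trolley ready for a colleague to wheel away: first swing the raised keeper bar down until it clicks home in its spring receiver, so that the generator cannot slide off. Then press the paddle of the red safety catch on the push rail down to flip the catch out of the way, and squeeze the yellow brake-release bar fully against the push rail. Finish while still holding the yellow bar fully squeezed with the gripper (it springs back if let go), and leave the generator, the bottle and the steel cup standing where they are.

Things in the scene. Friction and masses are not known exactly. Their poses are not given: they have to be found in the camera images.
- trolley: white tube and steel trolley, fixed. Origin: 120 mm below the middle of the push rail's axis, level with the shelf's top face (height 0). Its frame T, in mm: x level from the push rail over the shelf, away from the robot; y level along the rail; z up. Shelf T x 100 to 700, y -245 to 245, rim 20 mm high on three sides
- rail_mid (a point): middle of the push rail's axis, T (0, 0, 120). The rail is a white round tube, 22 mm diameter, along T y, straight from y = -215 to 215; nothing lies under it or on its robot side
- keeper_bar (a joint): angle of the keeper bar, rad: 0 shut (level, solid stop), larger is raised; starts at 0.35 to 0.65. Tube of 16 mm diameter, 460 mm long, from a level hinge at T (130, 230, 70) towards -y, turning in the upright plane T x = 130. A friction hinge keeps it at any angle (under 2 N on the sleeve lowers it)
- keeper_grip (a point): middle of the blue sleeve (90 mm long, 23 mm diameter) on the keeper bar, on its axis, 380 mm from the hinge; shut it lies at T (130, -150, 70). From 18 to 7 mm above shut the bar's end must push past a sprung ball in the receiver: about 11 N straight down on the sleeve, best with shut fingertips; then it clicks in and stays
- catch (a joint): angle of the red safety catch, rad: 0 engaged (start), 1.31 fully flipped (stop). A rocker turning about the push rail's axis at T y = 90, hub 30 mm diameter, 24 mm wide. At 0 its finger (16 mm wide, 12 thick) points to +x and props the yellow bar off the rail; flipped, the finger stands up to T z = 165. Light friction, stays where it is left
- catch_paddle (a point): middle of the end of the catch's red paddle (22 mm wide, 6 mm thick), 45 mm from the rail's axis. Engaged it slopes 50 degrees up towards the robot, end at T (-29, 90, 154); flipped it slopes 25 degrees down, end at T (-41, 90, 101). Pressing its end straight down beside the rail (2 to 3 N) flips the catch
- brake_bail (a joint): angle of the brake-release bail that carries the yellow bar, rad: 0 at rest, 0.235 at its stop, fully pulled towards the push rail. Pivot: level, along T y, at T (53, any, -10). Spring-returned: about 6 N on the yellow bar at rest, 14 N fully pulled. Blocked while the catch is engaged
- bail_mid (a point): middle of the axis of the yellow brake-release bar: round, 12 mm diameter, 312 mm long along T y, on two steel arms at its ends. The point lies at rest at T (53, 0, 120), fully pulled at T (23, 0, 116). 70 mm over bar and rail at rest, 40 mm fully pulled (gap 6 mm). One finger behind it and one on the robot's side of the rail, from above, can squeeze both, clear of the catch
- generator: bystander: white electrosurgical generator, 300 x 280 mm, 135 mm high, 6 kg, loose on the shelf; origin: middle of the lower edge of the face turned to the robot, its x runs away from the robot
- disinfectant: bystander: white bottle with blue cap, 64 mm diameter, 170 mm high, loose on the shelf; origin: centre of its underside
- steel_cup: bystander: small steel cup, 68 mm across, 50 mm high, loose on the shelf beside the bottle; origin: centre of its underside

How it is judged:
By the outcome, as a careful person would: the job done as asked, in the order asked, and still so for the second after the job is handed in, while the arm keeps its last pose, push and grip.
It also fails if it takes over 69 s, if anything falls off the work surface, if the arm or the gripper's body presses on something with over 40 N, if the wrist force passes 120 N, or if a joint passes its speed limit or range.

## Robot

A 6-joint arm with a two-finger parallel gripper is mounted at the origin on the work surface. World frame = base frame: x ahead of the robot, y to its left, z up, the work surface at z = 0. Lengths are in m, angles in rad, forces in N, time in s.
With the tool pointing down it reaches from about 0.25 to 0.775 m from the base axis. Payload 4 kg.
Tool frame: the origin (TCP) lies on the centre line of the jaws, within the pads' length; the fingertips stand 25 mm ahead of it and the grasp point (between the pads) lies 6 mm ahead of it; z points along the fingers, y is the line along which they close (so a half turn about z gives the same grasp; the last joint's range is limited). The gripper opens to 94 mm and grips with 3 to 60 N. Pads are 16 mm wide; open, the fingers measure 119 mm over their backs; the gripper's body (75 mm by 177 mm) begins 78 mm behind the grasp point.
Start: joints at [1.066, 0.087, 1.371, -0, 1.684, -0.103], TCP at [0.215, 0.506, 0.231] pointing down, gripper open.
Joint ranges: [-3.1, 3.1], [-0.76, 2.03], [0.27, 2.55], [-1.08, 4.22], [0.17, 2.65], [-2.57, 2.57]. Speed limits (rad/s): [2.79, 2.79, 3.14, 3.14, 3.14, 3.14].

## Interface

Orientations are given as [roll, pitch, yaw] about the fixed x, y, z axes, in that order (R = Rz(yaw) Ry(pitch) Rx(roll)).
In Python, from bench import robot, imaging gives the robot as it stands. The module is installed in compiled form; this text tells all that it offers.
- The arm moves only by the tool drive_tool, never from a script. Its argument "series" is a list of rows, each a list of 3 entries, a list of its own where there are three numbers: the finger opening in m, from 0 to 0.094, then the shift along the tool's x, y, z in m, then the turn, a rotation vector about the tool's x, y, z in rad. A call has 1 to 5 rows; each row is the pose to reach, as a shift and turn from the pose commanded when the call began, along the tool's axes at that moment; what a row does not reach only later rows make up. A row lasts 1/8 s, in which the tool goes at most 62.5 mm and 10.7 degrees, less where a joint would pass 70% of its speed; a pose out of reach is approached as far as the arm can. A call with a gripper value outside its range is refused whole. The fingers move at their own pace and stop on an object; the grip force is fixed at half the most. Time passes only in rows, so rows that repeat a pose let the fingers close. It gives the time, the measured TCP pose, the force, the opening and the grip force at its end, in the units of the state.
- robot.get_obs(): the state, without advancing time (a new reading comes with each control period).
- imaging.snapshot(name): name is "side" or "top" or "wrist"; returns the picture (480x640x3 uint8, red, green, blue); there is no depth.
- imaging.get_calibration(name): a dict with "intrinsics" (3x3 intrinsics, pixels), "position" and "rotation" of the camera in the world. Camera axes: x right, y up, looking along -z (the intrinsics and any distortion apply to the point x, -y, -z); pixel columns grow to the right and rows downward; lengths in m; the calibration is good to about 2 mm. The wrist camera is an equidistant fisheye: a pixel r from the principal point sees the ray r / f radians off the axis. A picture is of the moment at which its call begins: read the wrist's pose just before it. get_calibration takes no time and is no camera call; for the wrist camera it gives the pose at the moment of the call.
- robot.close_job(): hands the job in; it is judged then, once.
The state is a dict: "time": time; "joint_positions": joint angles; "qvel": joint speeds; "joint_torque": joint torques, N m; "tool_pos": TCP position; "ee_rot": TCP orientation; "wrist_force": force on the tool from outside, world axes, zero at the start; "wrist_torque": the same for the moment, N m; "width": finger opening in m; "finger_force": force on a finger pad.
Only numpy, scipy, OpenCV 4.12 (cv2) and the standard library are available. Lean on these libraries where they do the work, as an engineer would, in place of code of your own. Each camera call takes 0.05 s, during which the arm holds its last target. There are 200 camera calls.

## Working session

There is one attempt and no reset: what is moved stays moved. The work goes in short steps, Python scripts to look and compute and a tool call to move; the robot and the scene stay as the last step left them, time stands still between calls to the robot, and variables do not carry over. Pictures are saved under pics/ and viewed, at most 10 in all, crops included, and the job is handed in when it is done.

Besides the shell and the picture viewer there is one more tool, called after ">>>" by a JSON object that holds its "op" and its "data". drive_tool: Moves the arm, as the interface text tells. Its arguments: {"type":"object","properties":{"series":{"type":"array"}},"required":["series"]}

```bash
mkdir -p pics
python3 - <<'E'
from bench import robot, imaging
import cv2, numpy as np
np.set_printoptions(precision=4,suppress=True)
for n in ("side","top"):
    c=imaging.get_calibration(n); print(n,c)
    cv2.imwrite(f"pics/{n}0.png",imaging.snapshot(n)[:,:,::-1])
print(robot.get_obs())
E
```

```text
side {'intrinsics': array([[469.7263,   0.    , 319.0939],
       [  0.    , 469.7263, 239.3107],
       [  0.    ,   0.    ,   1.    ]]), 'position': array([ 0.0592, -0.493 ,  0.7482]), 'rotation': array([ 0.8661, -0.0174, -0.7863])}
top {'intrinsics': array([[536.6847,   0.    , 322.3174],
       [  0.    , 536.6847, 237.0668],
       [  0.    ,   0.    ,   1.    ]]), 'position': array([0.5434, 0.0429, 1.0476]), 'rotation': array([ 0.0619, -0.0204, -1.5816])}
{'time': 0.1, 'joint_positions': array([ 1.0659,  0.0879,  1.3721,  0.    ,  1.6836, -0.1031]), 'qvel': array([ 0.0001, -0.0015, -0.0046,  0.    ,  0.0001,  0.0001]), 'joint_torque': array([  0.0017, -34.1253, -30.3301,   0.072 ,   0.0305,  -0.0001]), 'tool_pos': array([0.2149, 0.5058, 0.2294]), 'ee_rot': array([-3.1396, -0.0002,  2.7398]), 'wrist_force': array([-0.1404, -0.8112, -0.6965]), 'wrist_torque': array([ 0.0112,  0.0067, -0.0454]), 'finger_force': 0.0, 'width': 0.09368472607913747}
```

View pics/side0.png

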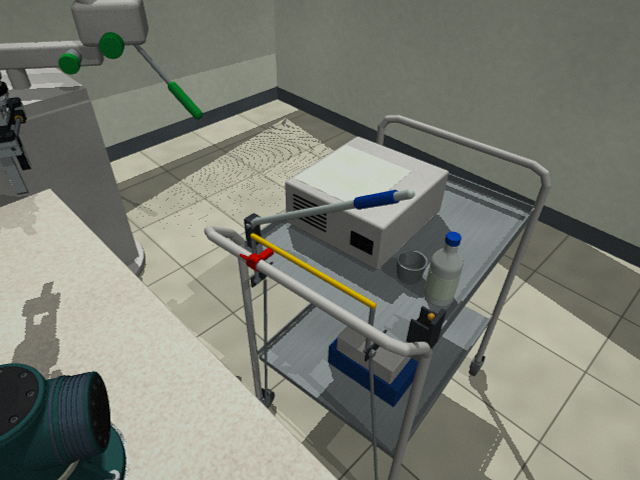

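View pics/top0.png

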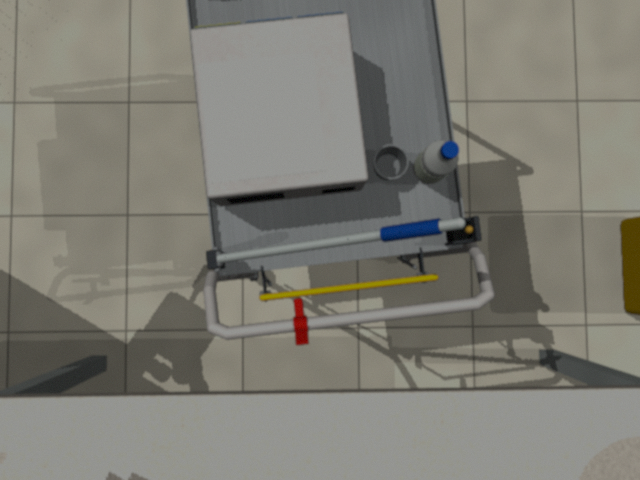

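The side picture shows the trolley: yellow bar from (252,236) to (374,305), catch at about (258,259), sleeve centre (377,199) and hinge (252,222). In the top picture the yellow bar runs (262,297) to (437,277), with the catch paddle end at (302,344), sleeve at (411,231) and hinge at about (213,258).

```bash
cat > h.py <<'E'
import numpy as np, cv2
from scipy.spatial.transform import Rotation as R
from bench import robot, imaging
np.set_printoptions(precision=4,suppress=True)
def proj(n,P,c=None):
    c=c or imaging.get_calibration(n)
    p=(np.atleast_2d(P)-c["position"])@R.from_euler("xyz",c["rotation"]).as_matrix()
    p=p*[1,-1,-1]; K=c["intrinsics"]
    if n=="wrist":
        rho=np.hypot(p[:,0],p[:,1]); th=np.arctan2(rho,p[:,2])
        q=p[:,:2]/rho[:,None]*th[:,None]
    else: q=p[:,:2]/p[:,2:]
    return q*[K[0,0],K[1,1]]+K[:2,2]
def T2W(q,P): # T in mm -> world m
    return R.from_euler("z",q[3]).apply(np.atleast_2d(P)/1000.)+q[:3]
def keeper(a,r=380): return [130,230-r*np.cos(a),70+r*np.sin(a)]
E
cat > fit.py <<'E'
from h import *
from scipy.optimize import least_squares
obs=[]
for n in ("side","top"):
    im=cv2.imread(f"pics/{n}0.png"); hsv=cv2.cvtColor(im,cv2.COLOR_BGR2HSV)
    def comp(lo,hi,near):
        m=cv2.inRange(hsv,lo,hi); k,l,s,c=cv2.connectedComponentsWithStats(m)
        i=min((i for i in range(1,k) if s[i,4]>100),key=lambda i:np.hypot(*(c[i]-near)))
        ys,xs=np.where(l==i); p=np.c_[xs,ys].astype(float); ctr=p.mean(0)
        d=np.linalg.svd(p-ctr,full_matrices=False)[2][0]; t=(p-ctr)@d
        e=[ctr+d*t.min(),ctr+d*t.max()]; return sorted(e,key=lambda v:v[0])
    y=comp((22,150,90),(33,255,255),(313,270) if n=="side" else (350,287))
    b=comp((100,150,40),(125,255,255),(377,199) if n=="side" else (411,231))
    r=comp((0,180,60),(5,255,255),(258,259) if n=="side" else (301,322))
    print(n,y,b,r)
    obs+=[(n,[53,156,120],y[0]),(n,[53,-156,120],y[1]),(n,"b",(b[0]+b[1])/2)]
obs+=[("top",[-29,90,154],(302,344)),("top",[130,230,78],(213,258)),("side",[130,230,78],(252,222))]
cal={n:imaging.get_calibration(n) for n in ("side","top")}
def f(v):
    return np.concatenate([(proj(n,T2W(v,keeper(v[4]) if isinstance(P,str) else P),cal[n])[0]-px) for n,P,px in obs])
s=least_squares(f,[.45,0,.1,0,.5],loss="soft_l1"); q=s.x
print(q); print(f(q).reshape(-1,2))
np.save("q.npy",q)
for k,P in dict(rail=[0,0,120],rL=[0,200,120],rR=[0,-200,120],paddle=[-29,90,154],sleeve=keeper(q[4]),shut=keeper(0),bail=[53,0,120]).items():
    w=T2W(q,P); print(k,w,np.hypot(*w[0,:2]),proj("top",w),proj("side",w))
E
python3 fit.py
```

```text
side [array([250.1277, 233.7799]), array([375.3323, 306.4274])] [array([353.7008, 203.353 ]), array([396.9982, 195.4864])] [array([243.0671, 263.2222]), array([272.3364, 250.7922])]
top [array([259.9202, 297.3226]), array([437.0547, 276.4642])] [array([380.6001, 234.2511]), array([439.0898, 225.743 ])] [array([297.6049, 298.8445]), array([301.9032, 343.2032])]
[ 0.4619 -0.027  -0.001   0.1073  0.5822]
[[-0.3784  0.514 ]
 [-0.7649  0.1574]
 [-0.5235  0.1481]
 [-1.2629  0.1566]
 [ 0.8497 -0.4795]
 [ 0.0991 -0.3452]
 [ 0.0158 -0.6358]
 [ 2.2674  0.5358]
 [ 0.2601 -3.2006]]
rail [[ 0.4619 -0.027   0.119 ]] 0.4626461993190644 [[352.4154 317.3959]] [[288.8645 282.6812]]
rL [[0.4404 0.1719 0.119 ]] 0.4727909335339684 [[236.4578 331.4879]] [[216.218  238.1168]]
rR [[ 0.4833 -0.2258  0.119 ]] 0.5334339177975372 [[466.9995 303.4708]] [[378.9413 337.9379]]
paddle [[0.4234 0.0594 0.153 ]] 0.42753551674617357 [[302.0158 343.3642]] [[242.0178 256.3438]]
sleeve [[ 0.6005 -0.0999  0.278 ]] 0.6087317783906051 [[409.9441 229.6518]] [[374.826  199.5678]]
shut [[ 0.6072 -0.1622  0.069 ]] 0.6284633087525727 [[422.7884 234.3082]] [[391.5466 299.2379]]
bail [[ 0.5146 -0.0213  0.119 ]] 0.5149950624057785 [[348.6959 286.6822]] [[307.1271 267.5254]]
```

>>> {"op": "drive_tool", "data": {"series": [[0, [-0.048, -0.033, -0.014], [0, 0, 0.18]], [0, [-0.096, -0.066, -0.028], [0, 0, 0.36]], [0, [-0.144, -0.099, -0.042], [0, 0, 0.54]], [0, [-0.192, -0.132, -0.056], [0, 0, 0.72]], [0, [-0.24, -0.165, -0.07], [0, 0, 0.9]]]}}

```text
time: 0.72
tool_pos: [0.3719, 0.2588, 0.3005]
ee_rot: [-3.141, 0.0, 1.834]
wrist_force: [-0.2, -0.5, -0.5]
width: 0.0477
finger_force: 0.0
```

```bash
cat >> h.py <<'E'
def delta(P,yaw=None):
    "tool shift and turn from the measured pose to world TCP P, tool down, x along T y"
    o=robot.get_obs(); q=np.load("q.npy"); r=R.from_euler("xyz",o["ee_rot"])
    tgt=R.from_euler("xyz",[np.pi,0,np.pi/2+q[3] if yaw is None else yaw])
    print("t",o["time"],"pos",o["tool_pos"],"F",o["wrist_force"],"w",o["width"])
    print("T tip mm",1000*R.from_euler("z",-q[3]).apply(r.apply([0,0,.025])+o["tool_pos"]-q[:3]))
    print("shift",r.inv().apply(np.ravel(P)-o["tool_pos"]),"turn",(r.inv()*tgt).as_rotvec())
E
python3 -c "
from h import *
delta([.6005,-.0999,.40])"
```

```text
t 0.725 pos [0.3719 0.2588 0.3005] F [-0.2198 -0.5496 -0.4924] w 0.04770194632943367
T tip mm [-58.8059 293.7135 276.4901]
shift [-0.4058  0.1273 -0.0995] turn [-0.0002  0.      0.1561]
```

>>> {"op": "drive_tool", "data": {"series": [[0, [-0.054, 0.017, -0.02], [0, 0, 0.05]], [0, [-0.108, 0.034, -0.04], [0, 0, 0.1]], [0, [-0.162, 0.051, -0.06], [0, 0, 0.156]], [0, [-0.216, 0.068, -0.08], [0, 0, 0.156]], [0, [-0.27, 0.085, -0.1], [0, 0, 0.156]]]}}

```text
time: 1.35
tool_pos: [0.5258, 0.0211, 0.4007]
ee_rot: [-3.141, -0.0, 1.684]
wrist_force: [0.2, -0.4, -0.4]
width: 0.0008
finger_force: 0.0
```

```bash
python3 -c "
from h import *
delta([.6005,-.0999,.40])"
```

```text
t 1.35 pos [0.5258 0.0211 0.4007] F [ 0.2027 -0.3907 -0.4213] w 0.0007935202347638504
T tip mm [ 68.6656  40.9488 376.655 ]
shift [-0.1286  0.0606  0.0006] turn [-0.0005 -0.0004  0.0056]
```

>>> {"op": "drive_tool", "data": {"series": [[0, [-0.05, 0.024, 0], [0, 0, 0]], [0, [-0.1, 0.048, 0], [0, 0, 0]], [0, [-0.128, 0.061, 0], [0, 0, 0.006]], [0, [-0.128, 0.061, 0], [0, 0, 0.006]]]}}

```text
time: 1.85
tool_pos: [0.6009, -0.0996, 0.3978]
ee_rot: [-3.138, -0.001, 1.675]
wrist_force: [0.2, -0.3, -0.3]
width: 0.0004
finger_force: 0.0
```

Run:
```python
from h import *
q=np.load("q.npy"); c=imaging.get_calibration("wrist"); print(c)
cv2.imwrite("pics/w1.png",imaging.snapshot("wrist")[:,:,::-1])
delta([.6005,-.0999,.34])
for k,P in dict(s1=keeper(q[4],335),s=keeper(q[4]),s2=keeper(q[4],425),yl=[53,156,120],yr=[53,-156,120],paddle=[-29,90,154],rL=[0,200,120],rR=[0,-200,120]).items(): print(k,proj("wrist",T2W(q,P),c))
```

```text
{'intrinsics': array([[371.6483,   0.    , 322.0015],
       [  0.    , 371.6483, 236.3276],
       [  0.    ,   0.    ,   1.    ]]), 'position': array([ 0.5949, -0.026 ,  0.5519]), 'rotation': array([-0.256 ,  0.0047,  0.1041])}
t 1.9 pos [ 0.6004 -0.0982  0.3989] F [-0.8125  0.5935 -0.1145] w 0.0006282533499772281
T tip mm [130.0166 -85.5661 374.8821]
shift [-0.0018  0.0001  0.0589] turn [-0.0027 -0.0015 -0.0016]
s1 [[320.9279 186.3883]]
s [[320.8722 239.3653]]
s2 [[320.8285 297.7834]]
yl [[256.1052   5.1686]]
yr [[259.8994 259.408 ]]
paddle [[178.7956  56.575 ]]
rL [[214.8602 -21.8169]]
rR [[221.9483 291.2647]]
```

View pics/w1.png

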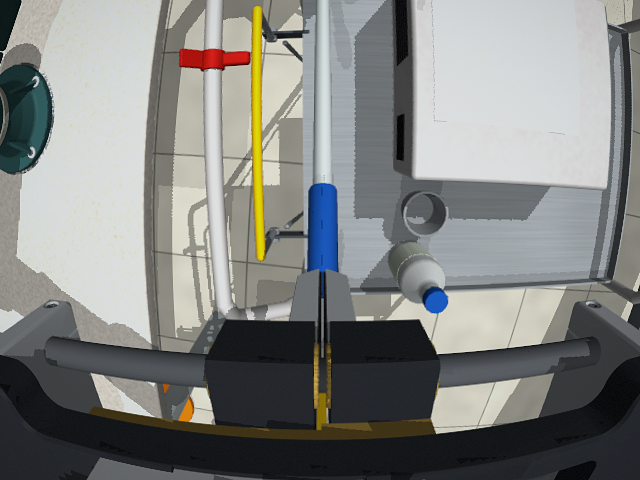

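The wrist view matches the fit: sleeve top end (322,186), yellow bar ends (257,8) and (260,258), fingertips over the sleeve. I start pushing along the arc.

>>> {"op": "drive_tool", "data": {"series": [[0, [0, 0, 0.04], [0, 0, 0]], [0, [-0.003, 0, 0.075], [0, 0, 0]], [0, [-0.014, 0, 0.1], [0, 0, 0]], [0, [-0.027, 0, 0.125], [0, 0, 0]], [0, [-0.037, 0, 0.15], [0, 0, 0]]]}}

```text
time: 2.52
tool_pos: [0.6037, -0.133, 0.2508]
ee_rot: [3.14, 0.0, 1.68]
wrist_force: [0.7, -0.1, 0.3]
width: 0.0004
finger_force: 0.3
```

Run:
```python
from h import *
from scipy.optimize import least_squares
q=np.load("q.npy")
delta([.6005,-.0999,.34])
for px,z in (((450,149),169),((391,160),50)):
    print(least_squares(lambda v:proj("top",T2W(q,[v[0],v[1],z]))[0]-px,[240,-180]).x)
cv2.imwrite("pics/s1.png",imaging.snapshot("side")[:,:,::-1][100:380,180:560])
```

```text
t 2.525 pos [ 0.6037 -0.133   0.2508] F [ 0.696  -0.1252  0.2655] w 0.0004326192912037548
T tip mm [ 129.7589 -120.5682  226.7655]
shift [ 0.0332  0.0005 -0.0892] turn [0.0014 0.0003 0.0017]
[ 261.8889 -192.3806]
[ 277.1791 -112.6837]
```

View pics/s1.png

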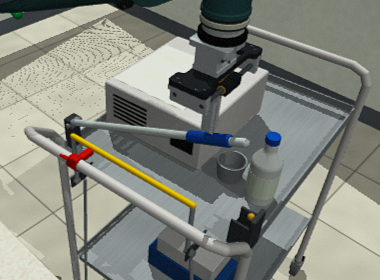

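The side crop shows the closed fingertips on the sleeve and the bar lowered about a third; keep going.

>>> {"op": "drive_tool", "data": {"series": [[0, [-0.01, 0, 0.025], [0, 0, 0]], [0, [-0.017, 0, 0.05], [0, 0, 0]], [0, [-0.023, 0, 0.075], [0, 0, 0]], [0, [-0.027, 0, 0.1], [0, 0, 0]], [0, [-0.029, 0, 0.117], [0, 0, 0]]]}}

```text
time: 3.2
tool_pos: [0.607, -0.1618, 0.1333]
ee_rot: [3.142, -0.001, 1.679]
wrist_force: [0.1, -0.5, -0.0]
width: 0.0002
finger_force: 0.2
```

>>> {"op": "drive_tool", "data": {"series": [[0, [0, 0, 0.006], [0, 0, 0]], [0, [0, 0, 0.012], [0, 0, 0]], [0, [0, 0, 0.018], [0, 0, 0]], [0, [0, 0, 0.023], [0, 0, 0]]]}}

```text
time: 3.7
tool_pos: [0.6076, -0.1628, 0.1168]
ee_rot: [3.138, 0.002, 1.678]
wrist_force: [-7.4, 1.1, 14.2]
width: 0.0002
finger_force: 7.4
```

```bash
python3 -c "
from h import *
delta([.6072,-.1622,.1055])"
```

```text
t 3.7 pos [ 0.6076 -0.1628  0.1168] F [-7.4354  1.1164 14.2207] w 0.00021403084414412177
T tip mm [ 130.3883 -150.7366   92.8076]
shift [ 0.0007 -0.0003  0.0113] turn [0.0031 0.0017 0.0003]
```

>>> {"op": "drive_tool", "data": {"series": [[0, [0, 0, 0.004], [0, 0, 0]], [0, [0, 0, 0.007], [0, 0, 0]], [0, [0, 0, 0.01], [0, 0, 0]]]}}

```text
time: 4.08
tool_pos: [0.6084, -0.1632, 0.1061]
ee_rot: [3.137, 0.002, 1.678]
wrist_force: [-7.8, 3.4, 23.5]
width: 0.0006
finger_force: 11.6
```

```bash
python3 -c "
from h import *
delta([.6072,-.1622,.1055])"
```

```text
t 4.075 pos [ 0.6084 -0.1632  0.1061] F [-7.8266  3.4237 23.4896] w 0.0005603806487070999
T tip mm [ 131.2073 -151.1701   82.0392]
shift [ 0.0011 -0.0011  0.0006] turn [0.0043 0.0019 0.    ]
```

>>> {"op": "drive_tool", "data": {"series": [[0, [0, 0, -0.05], [0, 0, 0]], [0, [0, 0, -0.11], [0, 0, 0]], [0, [0.05, -0.034, -0.12], [0, 0, 0]], [0, [0.1, -0.068, -0.12], [0, 0, 0]], [0, [0.15, -0.102, -0.12], [0, 0, 0]]]}}

```text
time: 4.7
tool_pos: [0.489, -0.0236, 0.2209]
ee_rot: [3.14, -0.0, 1.677]
wrist_force: [0.3, 0.1, 0.9]
width: 0.0004
finger_force: 0.0
```

Run:
```python
from h import *
q=np.load("q.npy"); delta(T2W(q,[-35,90,195+25]))
im=imaging.snapshot("side")[:,:,::-1]
for P in (keeper(0,335),keeper(0,425),keeper(0,460)): print(proj("side",T2W(q,P)))
cv2.imwrite("pics/s2.png",cv2.resize(im[180:400,200:500],None,fx=2.5,fy=2.5))
```

```text
t 4.7 pos [ 0.489  -0.0236  0.2209] F [0.3236 0.0894 0.9162] w 0.00040169609954679225
T tip mm [ 27.4267   0.4833 196.8636]
shift [ 0.0895 -0.0624  0.0018] turn [ 0.0018 -0.0003 -0.0007]
[[372.322  288.4906]]
[[411.6781 310.4923]]
[[428.0047 319.6195]]
```

View pics/s2.png

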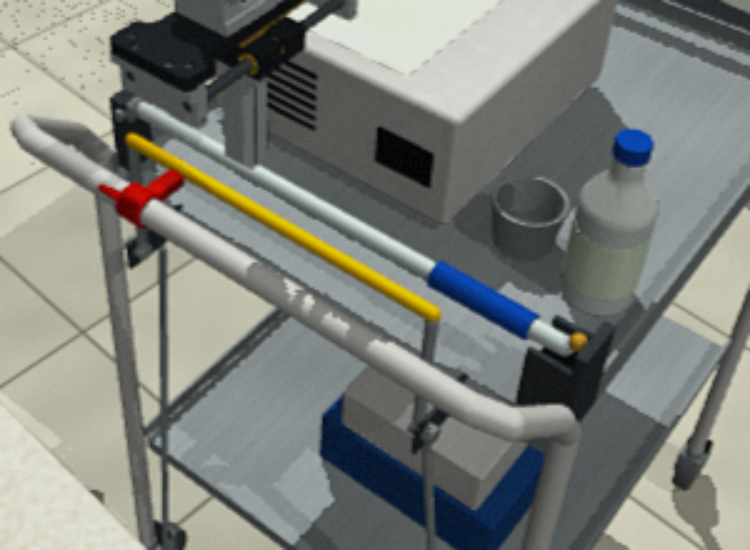

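The crop shows the sleeve at crop (432,270)–(533,325), where the fit predicts shut (430,271)–(529,326), with the bar end in the receiver. On to the catch.

>>> {"op": "drive_tool", "data": {"series": [[0, [0.045, -0.031, 0], [0, 0, 0]], [0, [0.0895, -0.0625, 0], [0, 0, 0]], [0, [0.0895, -0.0625, 0.015], [0, 0, 0]], [0, [0.0895, -0.0625, 0.03], [0, 0, 0]]]}}

```text
time: 5.25
tool_pos: [0.4186, 0.0573, 0.1899]
ee_rot: [3.14, 0.0, 1.678]
wrist_force: [0.2, -0.4, -0.3]
width: 0.0001
finger_force: 0.0
```

Run:
```python
from h import *
q=np.load("q.npy"); delta(T2W(q,[-35,90,110+25]))
im=imaging.snapshot("side")[:,:,::-1]
cv2.imwrite("pics/s3.png",cv2.resize(im[170:330,180:380],None,fx=3,fy=3))
```

```text
t 5.25 pos [0.4186 0.0573 0.1899] F [ 0.2431 -0.3867 -0.3319] w 0.00014146878632104713
T tip mm [-33.9256  88.3768 165.8427]
shift [ 0.0016 -0.0011  0.0558] turn [0.0013 0.0005 0.0003]
```

View pics/s3.png

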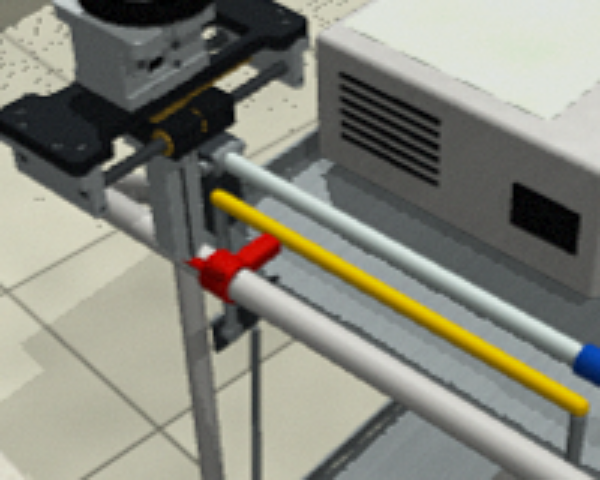

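The fingertips sit just above the red paddle at crop (190,262). Press down.

>>> {"op": "drive_tool", "data": {"series": [[0, [0.001, -0.001, 0.012], [0, 0, 0]], [0, [0.001, -0.001, 0.024], [0, 0, 0]], [0, [0.001, -0.001, 0.036], [0, 0, 0]], [0, [0.001, -0.001, 0.048], [0, 0, 0]], [0, [0.001, -0.001, 0.056], [0, 0, 0]]]}}

```text
time: 5.92
tool_pos: [0.4163, 0.0577, 0.1331]
ee_rot: [-3.139, -0.0, 1.677]
wrist_force: [-2.1, -1.0, 2.7]
width: 0.0006
finger_force: 1.0
```

Run:
```python
from h import *
q=np.load("q.npy"); delta(T2W(q,[-35,90,108+25]))
im=imaging.snapshot("side")[:,:,::-1]
cv2.imwrite("pics/s4.png",cv2.resize(im[170:330,180:380],None,fx=3,fy=3))
```

```text
t 5.925 pos [0.4163 0.0577 0.1331] F [-2.0778 -1.0266  2.6671] w 0.000620807175635305
T tip mm [-36.2479  89.0915 109.0496]
shift [0.0009 0.0012 0.001 ] turn [-0.0027 -0.0002 -0.0015]
```

View pics/s4.png

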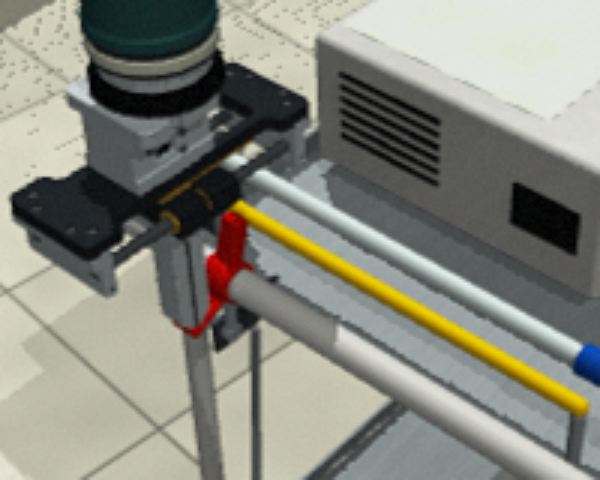

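The catch finger stands up at crop (233,240) and the paddle is down at (190,328); force is still small, so press on to the stop.

>>> {"op": "drive_tool", "data": {"series": [[0, [0, 0, 0.005], [0, 0, 0]], [0, [0, 0, 0.009], [0, 0, 0]], [0, [0, 0, 0.009], [0, 0, 0]]]}}

```text
time: 6.35
tool_pos: [0.4173, 0.0579, 0.1315]
ee_rot: [3.14, 0.001, 1.678]
wrist_force: [-15.1, -1.5, 27.1]
width: 0.0003
finger_force: 15.2
```

The paddle is at its stop (27 N). Lift, open and move over bar and rail.

>>> {"op": "drive_tool", "data": {"series": [[0, [0, 0, -0.05], [0, 0, 0]], [0, [0, 0, -0.1], [0, 0, 0]], [0.094, [-0.05, 0.025, -0.11], [0, 0, 0]], [0.094, [-0.1, 0.05, -0.11], [0, 0, 0]], [0.094, [-0.11, 0.058, -0.11], [0, 0, 0]]]}}

```text
time: 6.98
tool_pos: [0.4886, -0.0475, 0.2356]
ee_rot: [3.14, 0.001, 1.674]
wrist_force: [-0.7, 0.4, 0.3]
width: 0.0273
finger_force: 0.0
```

>>> {"op": "drive_tool", "data": {"series": [[0.094, [0, 0, 0], [0, 0, 0]], [0.094, [0, 0, 0], [0, 0, 0]], [0.094, [0, 0, 0], [0, 0, 0]], [0.094, [0, 0, 0], [0, 0, 0]], [0.094, [0, 0, 0], [0, 0, 0]]]}}

```text
time: 7.6
tool_pos: [0.4863, -0.0444, 0.2356]
ee_rot: [3.141, -0.0, 1.679]
wrist_force: [0.1, 1.0, -0.4]
width: 0.077
finger_force: 0.0
```

Run:
```python
from h import *
q=np.load("q.npy"); delta(T2W(q,[23.5,-20,123]))
c=imaging.get_calibration("wrist")
im=imaging.snapshot("wrist")[:,:,::-1]
for P in ([0,-20,120],[53,-20,120],[53,-156,120],[53,156,120]): print(proj("wrist",T2W(q,P),c))
cv2.imwrite("pics/w2.png",im)
```

```text
t 7.6 pos [ 0.4863 -0.0444  0.2356] F [ 0.0774  1.0475 -0.3613] w 0.07704523982810467
T tip mm [ 22.4226 -19.9785 211.6146]
shift [-0.      0.001   0.1136] turn [ 0.0004 -0.      0.0004]
[[291.1985 239.9176]]
[[361.2016 239.966 ]]
[[354.9193 385.6438]]
[[362.7363   7.6069]]
```

View pics/w2.png

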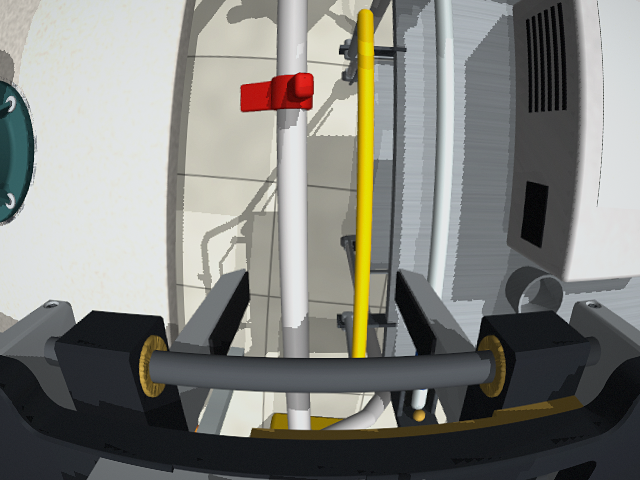

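Rail at column 293 and yellow bar at 365 (row 240), about 2 mm further in +x than the fit predicts; the catch is flipped and the open fingers straddle both. Descend with +3 mm.

>>> {"op": "drive_tool", "data": {"series": [[0.094, [0, 0.003, 0.02], [0, 0, 0]], [0.094, [0, 0.003, 0.05], [0, 0, 0]], [0.094, [0, 0.003, 0.08], [0, 0, 0]], [0.094, [0, 0.003, 0.1], [0, 0, 0]], [0.094, [0, 0.003, 0.114], [0, 0, 0]]]}}

```text
time: 8.28
tool_pos: [0.489, -0.0444, 0.1204]
ee_rot: [-3.141, -0.0, 1.678]
wrist_force: [0.5, -0.3, 0.4]
width: 0.0937
finger_force: 0.0
```

```bash
python3 -c "
from h import *
q=np.load('q.npy'); delta(T2W(q,[11,-20,123]))"
```

```text
t 8.275 pos [ 0.489  -0.0444  0.1204] F [ 0.464  -0.3152  0.4046] w 0.09370669457536665
T tip mm [ 25.0978 -20.2409  96.3417]
shift [ 0.0002 -0.0141 -0.0016] turn [-0.0011 -0.0004 -0.0002]
```

>>> {"op": "drive_tool", "data": {"series": [[0.03, [0, -0.002, -0.001], [0, 0, 0]], [0.03, [0, -0.004, -0.001], [0, 0, 0]], [0.03, [0, -0.007, -0.001], [0, 0, 0]], [0.03, [0, -0.01, -0.001], [0, 0, 0]], [0.03, [0, -0.013, -0.001], [0, 0, 0]]]}}

```text
time: 8.9
tool_pos: [0.4773, -0.0461, 0.1232]
ee_rot: [3.139, 0.001, 1.678]
wrist_force: [2.5, -0.0, -2.0]
width: 0.0475
finger_force: 11.4
```

>>> {"op": "drive_tool", "data": {"series": [[0.03, [0, -0.001, 0], [0, 0, 0]], [0.03, [0, -0.001, 0], [0, 0, 0]], [0.03, [0, -0.001, 0], [0, 0, 0]]]}}

```text
time: 9.28
tool_pos: [0.4731, -0.0465, 0.1229]
ee_rot: [-3.136, 0.0, 1.678]
wrist_force: [-5.4, -2.0, 4.0]
width: 0.0383
finger_force: 30.0
```

```bash
python3 -c "
from h import *
q=np.load('q.npy'); delta(T2W(q,[11,-20,123]))"
```

```text
t 9.275 pos [ 0.4731 -0.0465  0.1229] F [-5.3757 -1.9847  3.993 ] w 0.03834734971385386
T tip mm [  8.9164 -20.6687  98.9059]
shift [0.0007 0.0019 0.0009] turn [-0.0057  0.0005 -0.0005]
```

>>> {"op": "drive_tool", "data": {"series": [[0.03, [0, 0, 0], [0, 0, 0]], [0.03, [0, 0, 0], [0, 0, 0]], [0.03, [0, 0, 0], [0, 0, 0]], [0.03, [0, 0, 0], [0, 0, 0]]]}}

```text
time: 9.78
tool_pos: [0.473, -0.0465, 0.1229]
ee_rot: [-3.136, 0.0, 1.678]
wrist_force: [-5.8, -0.6, 4.0]
width: 0.0386
finger_force: 30.0
```

Run:
```python
from h import *
q=np.load("q.npy")
a=imaging.snapshot("side")[:,:,::-1]; b=imaging.snapshot("top")[:,:,::-1]
for P in ([23,-156,116],[23,156,116]): print(proj("side",T2W(q,P)),proj("top",T2W(q,P)))
cv2.imwrite("pics/fin.png",np.hstack([cv2.resize(a[170:370,180:460],None,fx=1.42,fy=1.42),cv2.resize(b[100:380,190:500],(400,284))[:284]]))
```

```text
[[364.7837 318.1542]] [[439.6158 293.1456]]
[[239.4516 242.9529]] [[260.8153 314.7479]]
```

View pics/fin.png

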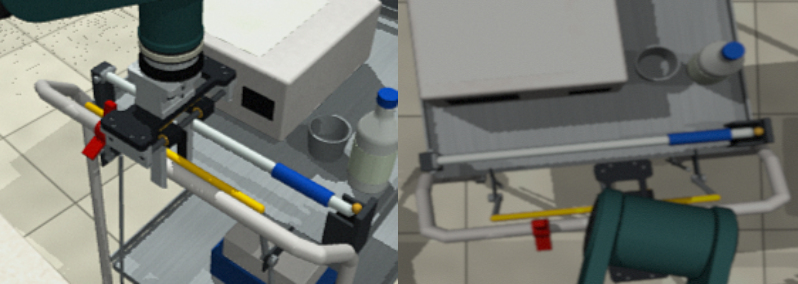

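The bar end is at side pixel (364,317), against (365,318) predicted for fully pulled. The keeper is shut, the catch is flipped, and the bystanders are in place.

```bash
python3 -c "
from bench import robot
print(robot.close_job())"
```

```text
the job is handed in; nothing more can be done
None
```

I handed the job in at about 10 s: the keeper bar is shut in its receiver, the red catch is flipped, and the gripper holds the yellow bar fully squeezed at 30 N; in the last pictures the generator, bottle and cup stand where they were. The verdict was not shown.

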